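# Set up the counting scale

## Task

Make the counting scale ready to count candle cups into the empty tray on its platform: on the indicator, tap the yellow tare key, then the blue count key, then the green memory key, pressing each one down lightly with a fingertip and letting it come up before the next. Press no other key, do not shift or lift the indicator, touch neither the platform nor its tray, and leave the cup, tape roll and stock bin where they are.

Things in the scene. Friction and masses are not known exactly. Their poses are not given: they have to be found in the camera images.
- indicator: scale indicator, 1.6 kg, loose on rubber feet: grey box 190 x 200 x 38 mm (front-back x width x thick) in a steel U bracket with black side knobs, 106 mm high. Its face, greenish display at the back, slopes up 15 degrees from front to back. Origin: centre of its underside; x from front (operator's side) to back, y to the operator's left, z up. It slides if pushed sideways
- keypad (a point): middle of the keypad, on the indicator's face. Six square keys 28 x 28 mm stand 9 mm proud of the face (3 mm when down), 50 mm apart across, 54 mm along the slope. From the operator's left: back row red power, white zero, yellow tare; front row blue count, green memory, orange second memory
- key_tare (a joint): yellow tare key, back row right. Joint value 0 = up, 0.006 m = fully down, growing as it is pressed; a spring brings it back up by itself (1.6 N to start moving, 6.4 N at the bottom). A press registers from 2.5 mm down (3.6 N); over 20 N is too hard
- key_tare_top (a point): centre of the top face of this key at rest; its z axis is the key's outward normal, leaning 15 degrees from vertical towards the indicator's front
- key_count (a joint): blue count key, front row left. Joint value 0 = up, 0.006 m = fully down, growing as it is pressed; a spring brings it back up by itself (1.6 N to start moving, 6.4 N at the bottom). A press registers from 2.5 mm down (3.6 N); over 20 N is too hard
- key_count_top (a point): centre of the top face of this key at rest; its z axis is the key's outward normal, leaning 15 degrees from vertical towards the indicator's front
- key_memory (a joint): green memory key, front row middle. Joint value 0 = up, 0.006 m = fully down, growing as it is pressed; a spring brings it back up by itself (1.6 N to start moving, 6.4 N at the bottom). A press registers from 2.5 mm down (3.6 N); over 20 N is too hard
- key_memory_top (a point): centre of the top face of this key at rest; its z axis is the key's outward normal, leaning 15 degrees from vertical towards the indicator's front
- key_power (a joint): red power key, back row left; not to be pressed. Joint value 0 = up, 0.006 m = fully down, growing as it is pressed; a spring brings it back up by itself (1.6 N to start moving, 6.4 N at the bottom). A press registers from 2.5 mm down (3.6 N); over 20 N is too hard
- key_zero (a joint): white zero key, back row middle; not to be pressed. Joint value 0 = up, 0.006 m = fully down, growing as it is pressed; a spring brings it back up by itself (1.6 N to start moving, 6.4 N at the bottom). A press registers from 2.5 mm down (3.6 N); over 20 N is too hard
- key_memory2 (a joint): orange second memory key, front row right; not to be pressed. Joint value 0 = up, 0.006 m = fully down, growing as it is pressed; a spring brings it back up by itself (1.6 N to start moving, 6.4 N at the bottom). A press registers from 2.5 mm down (3.6 N); over 20 N is too hard
- platform: weighing platform, fixed: grey base under a steel pan 220 x 280 mm, pan top 70 mm above the table. It stands to the left or to the right of the indicator. Origin: centre of its underside; not to be touched
- tray: empty white plastic tray 140 x 190 x 45 mm, loose on the pan. Origin: centre of its underside; not to be touched
- cup: amber glass candle cup, 64 mm across, 66 mm high, upright on the table. Origin: centre of its underside; to be left alone
- tape: brown roll of packing tape lying flat, 100 mm across, 48 mm high. Origin: centre of its underside; to be left alone
- stock_bin: blue plastic bin 120 x 160 x 70 mm with six small amber candle cups in it. Origin: centre of its underside; to be left alone

How it is judged:
On the way, in this order (a step that is already met when the one before it is completed fails the run):
1. the yellow tare key is pressed down (value of joint key_tare above 0.0025 m and value of joint each of key_count, key_memory below 0.001 m), for 0.05 s.
2. then, with the tare key up again, the blue count key is pressed down (value of joint key_count above 0.0025 m and value of joint each of key_tare, key_memory below 0.001 m), for 0.05 s.
3. then, with the count key up again, the green memory key is pressed down (value of joint key_memory above 0.0025 m and value of joint each of key_tare, key_count below 0.001 m), for 0.05 s.
At the end, for the whole second after the job is handed in: All six keys are up again (within 1 mm), the indicator stands level and at rest within 12 mm of where it was, the tray rests on the pan within 8 mm of where it was, and the cup, tape roll and stock bin stand upright within 12 mm of where they were (value of joint each of key_power, key_zero, key_tare, key_count, key_memory, key_memory2 below 0.001 m and distance of each of indicator, cup, tape, stock_bin from where it was at the start of the episode below 0.012 m and linear speed of each of indicator, tray below 0.01 m/s and angle between indicator's own z axis and vertical below 0.03 rad and distance of tray from where it was at the start of the episode below 0.008 m and z of tray in the frame of platform above 0.066 m and angle between each of cup, tape, stock_bin's own z axis and vertical below 0.1 rad); the robot touches nothing.
It fails at once if the power, zero or orange memory key is pressed, or two keys at once (over 2 mm) (value of joint any of key_power, key_zero, key_memory2 above 0.002 m or value of joint each of key_tare, key_count above 0.002 m or value of joint each of key_tare, key_memory above 0.002 m or value of joint each of key_count, key_memory above 0.002 m).
It fails at once if the indicator or a key is pressed hard (over 20 N) (contact force between any of the fingers, the arm and indicator above 20 N).
It fails at once if the indicator is shifted, turned over or lifted (over 12 mm or 0.1 rad) (distance of indicator from where it was at the start of the episode above 0.012 m or angle between indicator's own z axis and vertical above 0.1 rad).
It fails at once if the platform or the tray is touched (over 0.5 N), which would spoil the tare (contact force between any of the fingers, the arm and platform above 0.5 N or contact force between any of the fingers, the arm and tray above 0.5 N).
It fails at once if the cup, tape roll or stock bin is moved or lifted (over 12 mm) or tipped (distance of any of cup, tape, stock_bin from where it was at the start of the episode above 0.012 m or angle between any of cup, tape, stock_bin's own z axis and vertical above 0.2 rad).
It also fails if it takes over 54 s, if anything falls off the work surface, if the arm or the gripper's body presses on something with over 40 N, if the wrist force passes 120 N, or if a joint passes its speed limit or range.

## Robot

A 6-joint arm with a two-finger parallel gripper is mounted at the origin on the work surface. World frame = base frame: x ahead of the robot, y to its left, z up, the work surface at z = 0. Lengths are in m, angles in rad, forces in N, time in s.
With the tool pointing down it reaches from about 0.35 to 0.975 m from the base axis. Payload 17.4 kg.
Tool frame: the origin (TCP) lies at the very end of the fingers, on their centre line; the grasp point (between the pads) lies 19 mm behind it (bot.grasp_offset is the distance from the TCP to the grasp point, in m); y points along the fingers, z is the direction in which the jaws open and shut, and the axes are right-handed (so a half turn about y gives the same grasp; the last joint's range is limited). The gripper opens to 85 mm and grips with 20 to 120 N. Pads are 22 mm wide; open, the fingers measure 114 mm over their backs; the gripper's body (76 mm by 85 mm) begins 54 mm behind the grasp point. The pads swing forward as they close: fully open they stand 13 mm farther back than shut.
Start: joints at [1.181, 0.116, 1.442, -0, 1.584, -0.038], TCP at [0.233, 0.634, 0.231] pointing down, gripper open.
Joint ranges: [-2.83, 2.83], [-0.83, 2.19], [0.07, 2.5], [-1.14, 4.28], [0.01, 3], [-2.97, 2.97]. Speed limits (rad/s): [1.89, 1.89, 2.22, 3.14, 3.14, 3.14].

## Interface

Orientations are given as a unit quaternion [w, x, y, z].
In Python, from workcell import sensors, optics, bot, nets gives the robot as it stands. The module is installed in compiled form; this text tells all that it offers.
- The arm moves only by the shell command python3 -m crank 'ROWS' [FORCE]. ROWS is JSON, a list of rows, each an object of numbers: "x", "y", "z": the shift along the tool's x, y, z in mm; "wx", "wy", "wz": the turn, a rotation vector about the tool's x, y, z in degrees; "hand": the finger opening in mm, from 0 to 85.4. A call has 1 to 5 rows; each row shifts and turns the commanded pose from where the row before left it, along the tool's axes as they then stand; what a row does not reach is not made up. A row lasts 1/8 s, in which the tool goes at most 62.5 mm and 10.7 degrees, less where a joint would pass 70% of its speed; a pose out of reach is approached as far as the arm can. A call with a gripper value outside its range is refused whole. The fingers move at their own pace and stop on an object; FORCE is the grip in N (left out, the last holds). Time passes only in rows, so rows that do not move let the fingers close. It gives the time, the measured TCP pose, the force and the opening at its end, in the units of the state.
- sensors.sense(): the state, without advancing time (a new reading comes with each control period).
- optics.capture(name): name is "scene" or "top" or "wrist"; returns the picture (480x640x3 uint8, red, green, blue); there is no depth.
- optics.calibration(name): a dict with "mtx" (3x3 intrinsics, pixels), "R" (3x3) and "t" (3): a world point X has camera coordinates R X + t. Camera axes: x right, y down, z forward; pixel columns grow to the right and rows downward; lengths in m; the calibration is good to about 2 mm. The wrist camera is an equidistant fisheye: a pixel r from the principal point sees the ray r / f radians off the axis. A picture is of the moment at which its call begins: read the wrist's pose just before it. calibration takes no time and is no camera call; for the wrist camera it gives the pose at the moment of the call.
- bot.close_job(): hands the job in, once; it reports no verdict.
Trained networks look in the newest picture that a camera, given by its name, has taken for a name from the list of things; names that differ only in an ending like _2 or _b are one class to them, and where a whole thing is asked for, a point or a joint stands for the part that bears it (a point fixed in the world has none). Each returns a list of dicts, best first, with "score" (0 to 1); they miss things now and then, are a little off and sometimes report something else, mostly with a low value. They report only what shows in the picture. A call takes as long as a camera call.
- nets.find_in(camera, label): "xyz" ([x, y, z] in m, in the coordinates of the camera as it stood for that picture, good to about 4 mm: the middle of the surface that is visible of it).
- nets.trace(camera, label): "pixels" (480x640 bool, what is visible of it).
- nets.pinpoint(camera, label): "xyz" ([x, y, z] in m, in the coordinates of the camera as it stood for that picture, good to about 4 mm: a listed point, or the origin of a listed thing).
The state is a dict: "t": time; "joint_positions": joint angles; "dq": joint speeds; "joint_efforts": joint torques, N m; "position": TCP position; "tool_rot": TCP orientation; "contact_force": force on the tool from outside, world axes, zero at the start; "moment": the same for the moment, N m; "gripper_width": opening from 0.0 (shut) to 1.0 (fully open).
Only numpy, scipy, OpenCV 4.12 (cv2) and the standard library are available. Lean on these libraries where they do the work, as an engineer would, in place of code of your own. Each camera call takes 0.05 s, during which the arm holds its last target. There are 200 camera calls.

## Working session

There is one attempt and no reset: what is moved stays moved. The work goes in short steps, Python scripts to look and compute and a shell command to move; the robot and the scene stay as the last step left them, time stands still between calls to the robot, and variables do not carry over. Pictures are saved under pics/ and viewed, about 8 in all and at most 12, crops included, and the job is handed in when it is done.

```bash
mkdir -p pics; cat > h.py <<'E'
import numpy as np, cv2
from workcell import sensors, optics, bot, nets
from scipy.spatial.transform import Rotation as Ro
def save(cam,name):
    im=optics.capture(cam); cv2.imwrite('pics/'+name,im[:,:,::-1]); return im
def w(cam,p,c=None):
    c=c or optics.calibration(cam); return np.array(c['R']).T@(np.array(p)-np.array(c['t']).ravel())
def pose():
    s=sensors.sense(); q=np.array(s['tool_rot']); return np.array(s['position']),Ro.from_quat(q[[1,2,3,0]]),s
E
python3 - <<'E'
from h import *
np.set_printoptions(precision=4,suppress=True)
p,R,s=pose(); print(s['t'],p,R.as_matrix(),s['contact_force'])
ims=[]
for cam in ['scene','top']:
    ims.append(save(cam,cam+'0.png'))
    for l in ['key_tare_top','key_count_top','key_memory_top','keypad','indicator','platform','cup','tape','stock_bin','tray']:
        r=nets.pinpoint(cam,l)
        print(cam,l,[(round(d['score'],2),w(cam,d['xyz'])) for d in r[:2]])
E
```

```text
0.0 [0.2325 0.6335 0.2305] [[ 0.9388 -0.0005  0.3446]
 [-0.3446 -0.0011  0.9388]
 [-0.0001 -1.     -0.0012]] [-0.501   0.0983 -0.0222]
scene key_tare_top [(0.5, array([0.489 , 0.1889, 0.089 ]))]
scene key_count_top [(0.41, array([0.4481, 0.3005, 0.0803]))]
scene key_memory_top [(0.54, array([0.4423, 0.248 , 0.0766]))]
scene keypad [(0.88, array([0.473 , 0.2428, 0.0743]))]
scene indicator [(0.78, array([0.4976, 0.242 , 0.0002]))]
scene platform [(0.96, array([ 0.5453, -0.2647, -0.0004]))]
scene cup [(0.73, array([ 0.4132,  0.0213, -0.0023]))]
scene tape [(0.74, array([ 0.7757, -0.1269, -0.0027])), (0.53, array([ 0.5404, -0.2628, -0.0021]))]
scene stock_bin [(0.74, array([ 0.7861,  0.1472, -0.004 ]))]
scene tray [(0.79, array([ 0.553 , -0.2548,  0.0715]))]
top key_tare_top [(0.57, array([0.4929, 0.1922, 0.089 ]))]
top key_count_top []
top key_memory_top [(0.69, array([0.4449, 0.2514, 0.0762]))]
top keypad [(0.96, array([0.4758, 0.2452, 0.0772]))]
top indicator [(0.71, array([ 0.5554, -0.2536,  0.0656])), (0.63, array([0.4469, 0.249 , 0.0716]))]
top platform []
top cup [(0.94, array([0.4149, 0.0196, 0.0002]))]
top tape [(0.88, array([ 0.7787, -0.116 ,  0.0006]))]
top stock_bin [(0.66, array([ 0.7874,  0.1451, -0.0014]))]
top tray [(0.66, array([ 0.557 , -0.254 ,  0.0652]))]
```

View pics/top0.png

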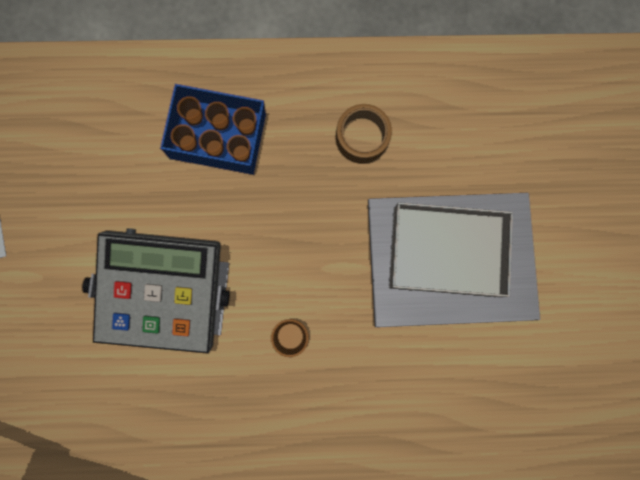

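View pics/scene0.png

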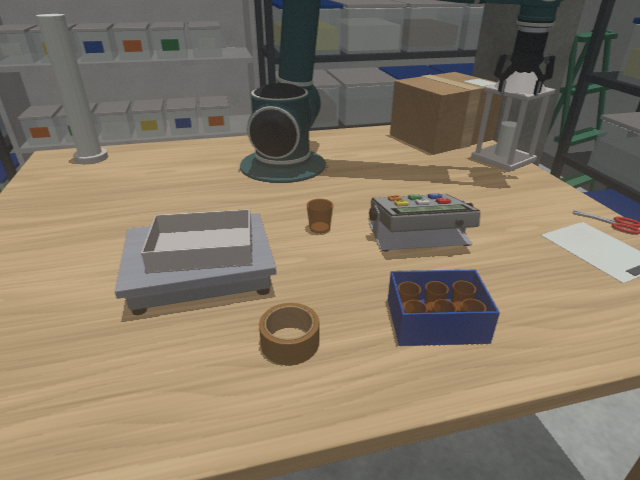

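The top view shows the indicator at left: tare (183,296), count (121,322), memory (151,325). The platform is well away on the right, and the cup is at (290,337). Next I'll fit the indicator pose to the key centres in both views.

```bash
cat > fit.py <<'E'
from h import *
from scipy.optimize import least_squares
np.set_printoptions(precision=4,suppress=True)
# key tops in frame centred on mid key tops: order red white yellow / blue green orange
a=np.radians(15)
K=np.array([[s*.027*np.cos(a),y,s*.027*np.sin(a)] for s in(1,-1) for y in(.05,0,-.05)])
obs=[]
for cam in ['top','scene']:
    c=optics.calibration(cam); im=cv2.imread(f'pics/{cam}0.png'); hsv=cv2.cvtColor(im,cv2.COLOR_BGR2HSV)
    g=np.array([.475,.245,.083]); P0=g+K
    x=(np.array(c['R'])@P0.T).T+np.array(c['t']).ravel(); uv=(np.array(c['mtx'])@x.T).T; uv=uv[:,:2]/uv[:,2:]
    for i,(lo,hi) in enumerate([((0,4)),(None,None),((23,35)),((108,125)),((50,85)),((7,17))]):
        if lo is None: continue
        m=(hsv[...,0]>=lo)&(hsv[...,0]<=hi)&(hsv[...,1]>120)&(hsv[...,2]>60)
        Y,X=np.mgrid[:480,:640]; m&=(np.hypot(X-uv[i,0],Y-uv[i,1])<(16 if cam=='top' else 12))
        if m.sum()<8: print(cam,i,'none',m.sum()); continue
        q=np.array([X[m].min()+X[m].max(),Y[m].min()+Y[m].max()])/2; 
        print(cam,i,m.sum(),q,X[m].mean(),Y[m].mean(),uv[i]); obs.append((c,i,q,1 if cam=='top' else .5))
def pr(c,P): 
    v=np.array(c['mtx'])@(np.array(c['R'])@P+np.array(c['t']).ravel()); return v[:2]/v[2]
def pts(v): return Ro.from_euler('z',v[3]).apply(K)+v[:3]
f=lambda v: np.concatenate([wt*(pr(c,pts(v)[i])-q) for c,i,q,wt in obs]+[[ (v[2]-.0835)/.004]])
r=least_squares(f,[.475,.245,.083,-.1],loss='soft_l1'); print(r.x,r.fun.round(2)); print(pts(r.x))
np.save('fit.npy',r.x)
E
python3 fit.py
python3 - <<'E'
import cv2,numpy as np
a=cv2.imread('pics/scene0.png')[180:255,355:490]
b=cv2.imread('pics/top0.png')[225:360,75:240]
cv2.imwrite('pics/c1.png',np.hstack([cv2.resize(a,(400,300),interpolation=2),cv2.resize(b,(367,300),interpolation=2)]))
E
```

```text
top 0 233 [122. 290.] 122.22317596566523 289.53648068669526 [119.3533 290.9263]
top 2 264 [183.  295.5] 182.78030303030303 295.3219696969697 [180.7617 289.3294]
top 3 160 [120.5 321.5] 121.0875 320.9625 [121.5578 322.8946]
top 4 86 [150.5 324.5] 152.40697674418604 322.8837209302326 [152.0559 322.0569]
top 5 267 [180.5 327. ] 180.6816479400749 326.9700374531835 [182.4693 321.2216]
scene 0 56 [443.  200.5] 443.2142857142857 200.53571428571428 [444.2312 198.5017]
scene 2 62 [401.  202.5] 401.06451612903226 202.82258064516128 [404.0443 203.067 ]
scene 3 19 [435. 195.] 435.57894736842104 195.42105263157896 [433.2662 194.2586]
scene 4 none 0
scene 5 55 [394.  197.5] 393.94545454545454 197.74545454545455 [394.769  198.5184]
[ 0.471   0.2448  0.0812 -0.1193] [-0.   -0.21 -0.19 -0.02 -0.1   0.07  0.08 -0.12  0.23  0.18  0.01 -0.39
  0.   -0.27 -0.24  0.11  0.21 -0.1  -0.58]
[[0.5029 0.2913 0.0882]
 [0.4969 0.2417 0.0882]
 [0.491  0.192  0.0882]
 [0.4511 0.2975 0.0742]
 [0.4452 0.2479 0.0742]
 [0.4392 0.1982 0.0742]]
```

View pics/c1.png

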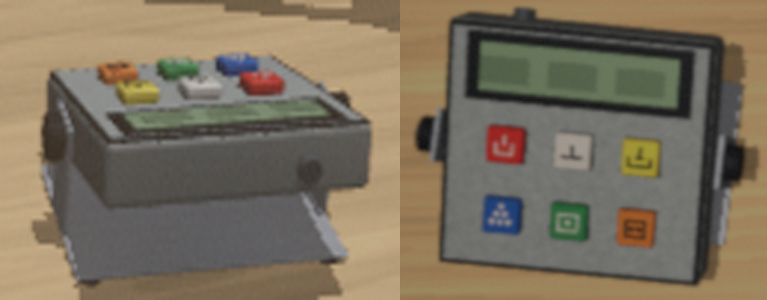

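The fit is good: residuals under 0.4 px, yaw −0.119 rad. I'll plan an approach above tare with the tool aligned to the key normal.

```bash
cat > plan.py <<'E'
import sys
from h import *
np.set_printoptions(precision=2,suppress=True)
v=np.load('fit.npy'); a=np.radians(15)
K=np.array([[s*.027*np.cos(a),y,s*.027*np.sin(a)] for s in(1,-1) for y in(.05,0,-.05)])
Z=Ro.from_euler('z',v[3]); P=Z.apply(K)+v[:3]
n=Z.apply([-np.sin(a),0,np.cos(a)]); lat=Z.apply([0,1,0])
Rt=Ro.from_matrix(np.c_[np.cross(-n,lat),-n,lat])
p,R,s=pose()
print('t',s['t'],'p',p*1e3,'F',np.array(s['contact_force']),'grip',s['gripper_width'])
print('turn deg',np.degrees((R.inv()*Rt).as_rotvec()))
for k,i in dict(tare=2,count=3,memory=4).items():
    d=P[i]-p; print(k,'to top: target-tool axes mm',Rt.inv().apply(d)*1e3,' current axes',R.inv().apply(d)*1e3)
E
python3 plan.py; python3 -m crank '[{"y":-50,"hand":0},{"hand":0}]' 20; python3 plan.py
```

```text
t 1.1 p [232.63 633.66 231.33] F [-0.12 -0.08  1.79] grip 1.0006835535099539
turn deg [  1.74 -13.25 -14.93]
tare to top: target-tool axes mm [ 261.49  218.3  -407.76]  current axes [ 394.73  143.16 -325.57]
count to top: target-tool axes mm [ 207.49  218.3  -307.76]  current axes [ 320.93  157.15 -240.28]
memory to top: target-tool axes mm [ 207.49  218.3  -357.76]  current axes [ 332.45  157.14 -288.93]
t 1.1 p [232.63 633.66 231.33] F [-0.12 -0.08  1.79] grip 1.0006835535099539
turn deg [  1.74 -13.25 -14.93]
tare to top: target-tool axes mm [ 261.49  218.3  -407.76]  current axes [ 394.73  143.16 -325.57]
count to top: target-tool axes mm [ 207.49  218.3  -307.76]  current axes [ 320.93  157.15 -240.28]
memory to top: target-tool axes mm [ 207.49  218.3  -357.76]  current axes [ 332.45  157.14 -288.93]invalid input at $[0]: expected keys x, y, z, wx, wy, wz, hand
```

```bash
python3 -m crank '[{"x":0,"y":-50,"z":0,"wx":0,"wy":0,"wz":0,"hand":0},{"x":0,"y":0,"z":0,"wx":0.9,"wy":-6.6,"wz":-7.5,"hand":0},{"x":0,"y":0,"z":0,"wx":0.9,"wy":-6.6,"wz":-7.5,"hand":0},{"x":0,"y":0,"z":0,"wx":0,"wy":0,"wz":0,"hand":0}]' 20; python3 plan.py
```

```text
t: 1.6
position: [0.2311, 0.6339, 0.2811]
tool_rot: [-0.695, 0.705, 0.051, 0.134]
contact_force: [0.1, 0.2, -0.0]
gripper_width: 0.144
t 1.6 p [231.11 633.87 281.09] F [ 0.13  0.16 -0.02] grip 0.14415378827712336
turn deg [-0.06  0.08  0.08]
tare to top: target-tool axes mm [ 250.1   266.76 -407.79]  current axes [ 249.16  266.69 -408.41]
count to top: target-tool axes mm [ 196.1   266.76 -307.79]  current axes [ 195.31  266.72 -308.33]
memory to top: target-tool axes mm [ 196.1   266.76 -357.79]  current axes [ 195.24  266.66 -358.33]
```

```bash
python3 -m crank '[{"x":25,"y":10,"z":-41,"wx":0,"wy":0,"wz":0,"hand":0},{"x":25,"y":10,"z":-41,"wx":0,"wy":0,"wz":0,"hand":0},{"x":25,"y":10,"z":-41,"wx":0,"wy":0,"wz":0,"hand":0},{"x":25,"y":10,"z":-41,"wx":0,"wy":0,"wz":0,"hand":0},{"x":25,"y":10,"z":-41,"wx":0,"wy":0,"wz":0,"hand":0}]';python3 -m crank '[{"x":25,"y":10,"z":-41,"wx":0,"wy":0,"wz":0,"hand":0},{"x":25,"y":10,"z":-41,"wx":0,"wy":0,"wz":0,"hand":0},{"x":25,"y":10,"z":-41,"wx":0,"wy":0,"wz":0,"hand":0},{"x":25,"y":10,"z":-41,"wx":0,"wy":0,"wz":0,"hand":0},{"x":25,"y":10,"z":-41,"wx":0,"wy":0,"wz":0,"hand":0}]'; python3 -m crank '[{"x":0,"y":0,"z":0,"wx":0,"wy":0,"wz":0,"hand":0}]'; python3 plan.py
```

```text
t: 2.22
position: [0.3414, 0.4126, 0.2654]
tool_rot: [-0.695, 0.705, 0.049, 0.135]
contact_force: [0.1, 0.9, -0.0]
gripper_width: 0.0
t: 2.85
position: [0.4495, 0.1931, 0.2497]
tool_rot: [-0.695, 0.704, 0.049, 0.135]
contact_force: [0.2, 1.1, 1.3]
gripper_width: -0.001
t: 2.98
position: [0.45, 0.1919, 0.2495]
tool_rot: [-0.695, 0.704, 0.048, 0.137]
contact_force: [-0.0, 0.9, 0.1]
gripper_width: -0.001
t 2.975 p [450.02 191.89 249.52] F [-0.02  0.86  0.14] grip -0.0012933704692593602
turn deg [-0.05 -0.48  0.  ]
tare to top: target-tool axes mm [ -2.48 166.39   5.  ]  current axes [ -2.53 166.4    4.83]
count to top: target-tool axes mm [-56.48 166.39 105.  ]  current axes [-57.36 166.48 104.38]
memory to top: target-tool axes mm [-56.48 166.39  55.  ]  current axes [-56.94 166.44  54.38]
```

```bash
python3 -m crank '[{"x":-1.5,"y":45,"z":2.5,"wx":0,"wy":-0.4,"wz":0,"hand":0},{"x":-1,"y":45,"z":2.5,"wx":0,"wy":0,"wz":0,"hand":0},{"x":0,"y":40,"z":0,"wx":0,"wy":0,"wz":0,"hand":0},{"x":0,"y":0,"z":0,"wx":0,"wy":0,"wz":0,"hand":0}]'; python3 plan.py
python3 - <<'E'
from h import *
im=save('wrist','w1.png')
c=optics.calibration('wrist')
import plan
M=np.array(c['mtx'])
for q in list(plan.P)+[plan.p]:
    x=np.array(c['R'])@q+np.array(c['t']).ravel(); th=np.arctan2(np.hypot(*x[:2]),x[2]); u=x[:2]/np.hypot(*x[:2])*th
    px=(M[0,0]*u[0]+M[0,2],M[1,1]*u[1]+M[1,2]); print(np.round(px)); cv2.circle(im,tuple(int(round(k)) for k in px),3,(255,0,255),-1)
cv2.imwrite('pics/w1m.png',im[:,:,::-1])
E
```

```text
t: 3.48
position: [0.4797, 0.1958, 0.1206]
tool_rot: [-0.694, 0.706, 0.05, 0.131]
contact_force: [0.1, -0.5, 0.3]
gripper_width: -0.002
t 3.475 p [479.71 195.82 120.64] F [ 0.12 -0.51  0.33] grip -0.001621517378451675
turn deg [ 0.04  0.25 -0.23]
tare to top: target-tool axes mm [ 2.85 34.4  -2.44]  current axes [ 2.98 34.39 -2.43]
count to top: target-tool axes mm [-51.15  34.4   97.56]  current axes [-50.58  34.53  97.81]
memory to top: target-tool axes mm [-51.15  34.4   47.56]  current axes [-50.8   34.57  47.81]
t 3.525 p [480.39 196.18 123.14] F [-0.04  0.34  0.11] grip -0.0007548506184089726
turn deg [-0.04  0.26 -0.06]
tare to top: target-tool axes mm [ 1.59 36.65 -2.87]  current axes [ 1.62 36.65 -2.91]
count to top: target-tool axes mm [-52.41  36.65  97.13]  current axes [-51.92  36.77  97.34]
memory to top: target-tool axes mm [-52.41  36.65  47.13]  current axes [-52.15  36.74  47.34]
[486. 276.]
[403. 278.]
[311. 278.]
[499. 182.]
[411. 178.]
[311. 176.]
[316. 309.]
```

View pics/w1m.png

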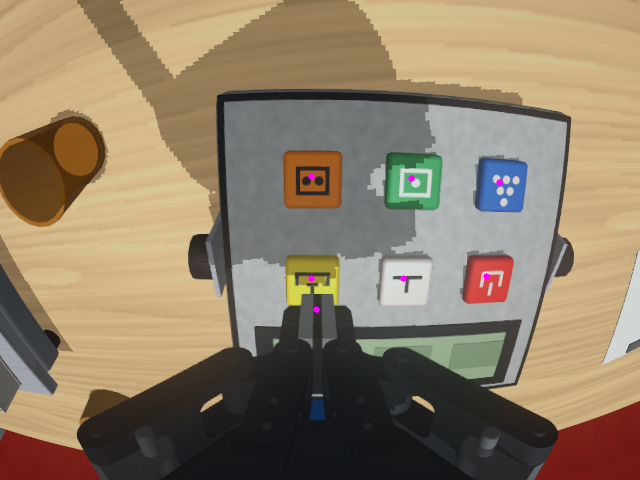

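The wrist view shows the projected key centres within about 3 px of the real keys, e.g. tare seen at (312,281) against (311,278) predicted. The shut fingertips are at (318,297), lined up for tare. Now I'll descend.

```bash
python3 -m crank '[{"x":2,"y":12,"z":-2.5,"wx":0,"wy":0,"wz":0,"hand":0},{"x":0,"y":12,"z":0,"wx":0,"wy":0,"wz":0,"hand":0},{"x":0,"y":0,"z":0,"wx":0,"wy":0,"wz":0,"hand":0}]'; python3 plan.py
python3 - <<'E'
from h import *
im=save('wrist','w2.png')
cv2.imwrite('pics/w2c.png',cv2.resize(im[140:400,200:540,::-1],(680,520)))
E
```

```text
t: 3.9
position: [0.4884, 0.1924, 0.0999]
tool_rot: [-0.694, 0.706, 0.052, 0.132]
contact_force: [0.0, -0.2, -0.0]
gripper_width: -0.001
t 3.9 p [488.44 192.39  99.86] F [ 0.01 -0.19 -0.01] grip -0.0008306251308997922
turn deg [-0.02  0.33  0.02]
tare to top: target-tool axes mm [-0.54 11.98 -0.07]  current axes [-0.54 11.98 -0.07]
count to top: target-tool axes mm [-54.54  11.98  99.93]  current axes [-53.96  11.99 100.25]
memory to top: target-tool axes mm [-54.54  11.98  49.93]  current axes [-54.25  11.98  50.25]
```

View pics/w2c.png

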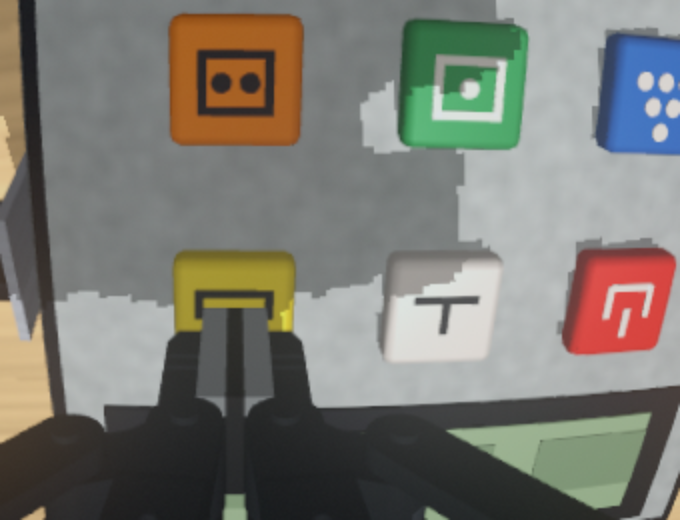

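The fingertips sit centred over the yellow key, tip at about (235,310) in the crop. I'll close in by small steps, watching the force.

```bash
Z='"x":0'; python3 -m crank '[{"x":0,"y":8,"z":0,"wx":0,"wy":0,"wz":0,"hand":0},{"x":0,"y":0,"z":0,"wx":0,"wy":0,"wz":0,"hand":0}]'; python3 -m crank '[{"x":0,"y":2,"z":0,"wx":0,"wy":0,"wz":0,"hand":0},{"x":0,"y":0,"z":0,"wx":0,"wy":0,"wz":0,"hand":0}]';python3 -m crank '[{"x":0,"y":2,"z":0,"wx":0,"wy":0,"wz":0,"hand":0},{"x":0,"y":0,"z":0,"wx":0,"wy":0,"wz":0,"hand":0}]'; python3 plan.py|head -3
```

```text
t: 4.2
position: [0.4905, 0.1922, 0.0923]
tool_rot: [-0.694, 0.706, 0.053, 0.132]
contact_force: [0.7, -0.2, -0.4]
gripper_width: -0.001
t: 4.45
position: [0.4912, 0.1922, 0.0909]
tool_rot: [-0.694, 0.705, 0.053, 0.132]
contact_force: [-0.9, -0.2, 0.1]
gripper_width: 0.004
t: 4.7
position: [0.4918, 0.1922, 0.0891]
tool_rot: [-0.694, 0.705, 0.053, 0.132]
contact_force: [-1.3, 0.6, 2.7]
gripper_width: 0.0
t 4.7 p [491.83 192.22  89.08] F [-1.27  0.6   2.67] grip 0.000333690839597431
turn deg [-0.05  0.35  0.09]
tare to top: target-tool axes mm [-1.02  0.69 -0.31]  current axes [-1.02  0.69 -0.3 ]
```

```bash
python3 -m crank '[{"x":0,"y":1.5,"z":0,"wx":0,"wy":0,"wz":0,"hand":0},{"x":0,"y":0,"z":0,"wx":0,"wy":0,"wz":0,"hand":0}]';python3 -m crank '[{"x":0,"y":0.8,"z":0,"wx":0,"wy":0,"wz":0,"hand":0},{"x":0,"y":0,"z":0,"wx":0,"wy":0,"wz":0,"hand":0}]'; python3 plan.py|head -3
```

```text
t: 4.95
position: [0.4922, 0.1922, 0.0876]
tool_rot: [-0.694, 0.705, 0.053, 0.132]
contact_force: [-1.7, -0.1, 3.5]
gripper_width: -0.0
t: 5.2
position: [0.4924, 0.1921, 0.0868]
tool_rot: [-0.694, 0.705, 0.053, 0.132]
contact_force: [-1.0, 0.3, 5.0]
gripper_width: -0.002
t 5.2 p [492.4  192.15  86.83] F [-0.96  0.28  4.97] grip -0.0016063595977178528
turn deg [-0.05  0.35  0.09]
tare to top: target-tool axes mm [-0.99 -1.63 -0.3 ]  current axes [-0.99 -1.64 -0.29]
```

```bash
for i in 1 2 3; do python3 -m crank '[{"x":0,"y":0.2,"z":0,"wx":0,"wy":0,"wz":0,"hand":0}]' | grep -E "pos|force"; done; python3 -m crank '[{"x":0,"y":-10,"z":0,"wx":0,"wy":0,"wz":0,"hand":0},{"x":0,"y":-15,"z":0,"wx":0,"wy":0,"wz":0,"hand":0},{"x":0,"y":0,"z":0,"wx":0,"wy":0,"wz":0,"hand":0}]'; python3 plan.py
```

```text
position: [0.4925, 0.1921, 0.0867]
contact_force: [-1.2, -0.3, 5.4]
position: [0.4925, 0.1921, 0.0865]
contact_force: [-1.5, -0.1, 4.5]
position: [0.4926, 0.1921, 0.0863]
contact_force: [-0.6, 0.2, 5.9]
t: 5.95
position: [0.4863, 0.1931, 0.112]
tool_rot: [-0.695, 0.705, 0.054, 0.133]
contact_force: [1.3, -0.6, 0.0]
gripper_width: 0.002
t 5.95 p [486.28 193.1  111.99] F [ 1.25 -0.6   0.01] grip 0.0015159707700677354
turn deg [-0.1   0.34  0.18]
tare to top: target-tool axes mm [-1.53 24.27 -0.52]  current axes [-1.61 24.27 -0.55]
count to top: target-tool axes mm [-55.53  24.27  99.48]  current axes [-55.01  24.27  99.77]
memory to top: target-tool axes mm [-55.53  24.27  49.48]  current axes [-55.31  24.18  49.77]
```

Tare pressed at about 5.3 N, roughly 4.5 mm down, then released. Moving over count.

```bash
python3 -m crank '[{"x":-18,"y":-5,"z":33,"wx":0,"wy":0.2,"wz":0,"hand":0},{"x":-18,"y":0,"z":33,"wx":0,"wy":0.1,"wz":0,"hand":0},{"x":-19,"y":5,"z":33.5,"wx":0,"wy":0,"wz":0,"hand":0},{"x":0,"y":0,"z":0,"wx":0,"wy":0,"wz":0,"hand":0},{"x":0,"y":0,"z":0,"wx":0,"wy":0,"wz":0,"hand":0}]'; python3 plan.py
python3 - <<'E'
from h import *
im=save('wrist','w3.png')
cv2.imwrite('pics/w3c.png',cv2.resize(im[140:400,150:490,::-1],(680,520)))
E
python3 plan.py
```

```text
t: 6.58
position: [0.4448, 0.2975, 0.096]
tool_rot: [-0.694, 0.705, 0.051, 0.134]
contact_force: [-0.6, 0.1, -0.3]
gripper_width: -0.003
t 6.575 p [444.8  297.55  95.95] F [-0.62  0.1  -0.34] grip -0.0033910829423814317
turn deg [-0.03  0.08  0.07]
tare to top: target-tool axes mm [ 54.42  22.66 -99.29]  current axes [ 54.25  22.68 -99.38]
count to top: target-tool axes mm [ 0.42 22.66  0.71]  current axes [ 0.39 22.66  0.7 ]
memory to top: target-tool axes mm [  0.42  22.66 -49.29]  current axes [  0.32  22.63 -49.3 ]
t 6.625 p [445.02 297.27  96.14] F [-0.47 -0.46  0.76] grip -0.0008152813538630088
turn deg [-0.03  0.03  0.08]
tare to top: target-tool axes mm [ 54.12  22.78 -99.04]  current axes [ 54.02  22.8  -99.09]
count to top: target-tool axes mm [ 0.12 22.78  0.96]  current axes [ 0.08 22.78  0.94]
memory to top: target-tool axes mm [  0.12  22.78 -49.04]  current axes [  0.05  22.75 -49.06]
```

View pics/w3c.png

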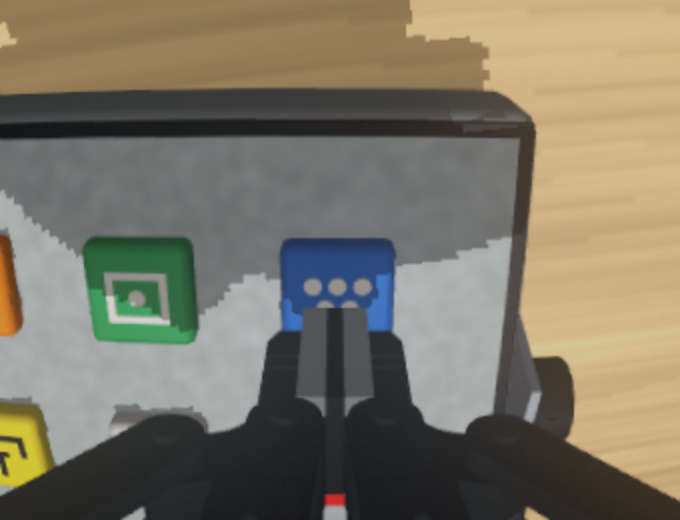

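The fingers are centred over the blue key, at about (337,310) in the crop.

```bash
python3 -m crank '[{"x":0,"y":10,"z":0,"wx":0,"wy":0,"wz":0,"hand":0},{"x":0,"y":8,"z":0,"wx":0,"wy":0,"wz":0,"hand":0},{"x":0,"y":0,"z":0,"wx":0,"wy":0,"wz":0,"hand":0}]'; for i in 1 2; do python3 -m crank '[{"x":0,"y":2,"z":0,"wx":0,"wy":0,"wz":0,"hand":0},{"x":0,"y":0,"z":0,"wx":0,"wy":0,"wz":0,"hand":0}]'|grep -E "pos|force";done; python3 -m crank '[{"x":0,"y":1.2,"z":0,"wx":0,"wy":0,"wz":0,"hand":0},{"x":0,"y":0,"z":0,"wx":0,"wy":0,"wz":0,"hand":0}]'|grep -E "pos|force"; python3 plan.py|grep -E "t |count"
```

```text
t: 7.0
position: [0.4494, 0.2966, 0.0775]
tool_rot: [-0.694, 0.706, 0.051, 0.134]
contact_force: [-0.2, 0.2, -0.4]
gripper_width: 0.0
position: [0.45, 0.2972, 0.0767]
contact_force: [-0.1, -0.1, -0.3]
position: [0.4506, 0.2973, 0.0749]
contact_force: [-0.4, 0.3, 2.0]
position: [0.4509, 0.2972, 0.0738]
contact_force: [-0.1, 0.7, 3.5]
t 7.75 p [450.91 297.21  73.76] F [-0.09  0.69  3.51] grip 0.000720587598331615
tare to top: target-tool axes mm [ 54.25  -0.36 -99.68]  current axes [ 54.17  -0.37 -99.72]
count to top: target-tool axes mm [ 0.25 -0.36  0.32]  current axes [ 0.26 -0.36  0.32]
memory to top: target-tool axes mm [  0.25  -0.36 -49.68]  current axes [  0.21  -0.41 -49.68]
```

```bash
for i in 1 2 3 ; do python3 -m crank '[{"x":0,"y":0.6,"z":0,"wx":0,"wy":0,"wz":0,"hand":0},{"x":0,"y":0,"z":0,"wx":0,"wy":0,"wz":0,"hand":0}]'|grep -E "pos|force";done
```

```text
position: [0.451, 0.2972, 0.0731]
contact_force: [-0.5, 0.5, 3.9]
position: [0.4512, 0.2972, 0.0726]
contact_force: [0.5, 0.6, 4.7]
position: [0.4514, 0.2971, 0.072]
contact_force: [0.5, 1.1, 4.8]
```

```bash
for i in 1 2; do python3 -m crank '[{"x":0,"y":0.3,"z":0,"wx":0,"wy":0,"wz":0,"hand":0},{"x":0,"y":0,"z":0,"wx":0,"wy":0,"wz":0,"hand":0}]'|grep -E "pos|force";done;  python3 -m crank '[{"x":0,"y":-10,"z":0,"wx":0,"wy":0,"wz":0,"hand":0},{"x":0,"y":-15,"z":0,"wx":0,"wy":0,"wz":0,"hand":0},{"x":0,"y":0,"z":0,"wx":0,"wy":0,"wz":0,"hand":0}]'; python3 plan.py
python3 -m crank '[{"x":0,"y":0,"z":-25,"wx":0,"wy":0,"wz":0,"hand":0},{"x":0,"y":0,"z":-25,"wx":0,"wy":0,"wz":0,"hand":0},{"x":0,"y":0,"z":0,"wx":0,"wy":0,"wz":0,"hand":0},{"x":0,"y":0,"z":0,"wx":0,"wy":0,"wz":0,"hand":0}]';
python3 - <<'E'
from h import *
im=save('wrist','w4.png')
cv2.imwrite('pics/w4c.png',cv2.resize(im[140:400,150:490,::-1],(680,520)))
E
python3 plan.py
```

```text
position: [0.4514, 0.2971, 0.0717]
contact_force: [-0.3, -0.3, 5.8]
position: [0.4515, 0.2971, 0.0714]
contact_force: [0.4, 0.5, 5.4]
t: 9.38
position: [0.4451, 0.2982, 0.097]
tool_rot: [-0.695, 0.705, 0.052, 0.135]
contact_force: [-0.2, 0.6, -0.4]
gripper_width: -0.0
t 9.375 p [445.08 298.18  97.01] F [-0.2   0.6  -0.42] grip -0.00015378294176928242
turn deg [-0.12  0.04  0.15]
tare to top: target-tool axes mm [ 53.95  23.63 -99.94]  current axes [  53.81   23.56 -100.03]
count to top: target-tool axes mm [-0.05 23.63  0.06]  current axes [-0.12 23.63  0.01]
memory to top: target-tool axes mm [ -0.05  23.63 -49.94]  current axes [ -0.15  23.52 -49.99]
t: 9.88
position: [0.4391, 0.2483, 0.0954]
tool_rot: [-0.695, 0.705, 0.051, 0.134]
contact_force: [-0.4, 0.3, 1.1]
gripper_width: 0.002
t 9.925 p [439.07 248.53  95.34] F [ 0.19 -0.39 -0.69] grip -0.004794069085687086
turn deg [-0.05  0.06  0.07]
tare to top: target-tool axes mm [ 54.43  22.03 -49.94]  current axes [ 54.36  22.05 -50.01]
count to top: target-tool axes mm [ 0.43 22.03 50.06]  current axes [ 0.46 22.07 50.04]
memory to top: target-tool axes mm [ 0.43 22.03  0.06]  current axes [ 0.41 22.03  0.04]
```

View pics/w4c.png

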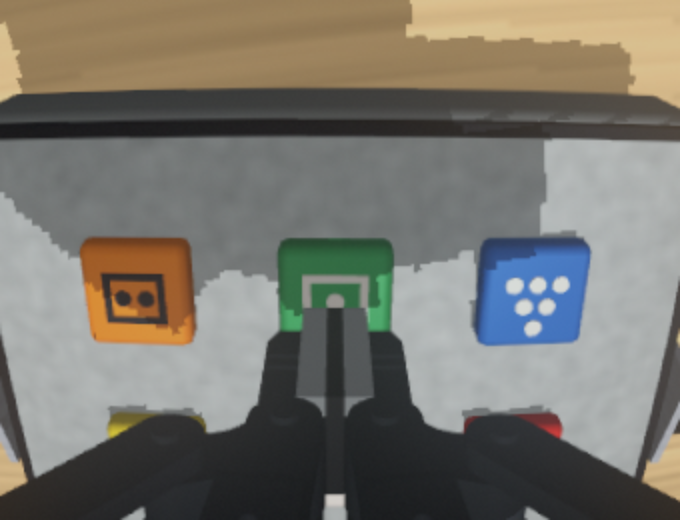

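Count pressed at about 5.5 N and back up. The fingers are now centred over the green key, at about (337,310) in the crop.

```bash
python3 -m crank '[{"x":0,"y":10,"z":0,"wx":0,"wy":0,"wz":0,"hand":0},{"x":0,"y":8,"z":0,"wx":0,"wy":0,"wz":0,"hand":0},{"x":0,"y":0,"z":0,"wx":0,"wy":0,"wz":0,"hand":0}]'; for i in 1 2; do python3 -m crank '[{"x":0,"y":2,"z":0,"wx":0,"wy":0,"wz":0,"hand":0},{"x":0,"y":0,"z":0,"wx":0,"wy":0,"wz":0,"hand":0}]'|grep -E "pos|force";done; for i in 1 2; do python3 -m crank '[{"x":0,"y":1,"z":0,"wx":0,"wy":0,"wz":0,"hand":0},{"x":0,"y":0,"z":0,"wx":0,"wy":0,"wz":0,"hand":0}]'|grep -E "pos|force"; done
```

```text
t: 10.3
position: [0.4435, 0.2475, 0.0769]
tool_rot: [-0.694, 0.705, 0.051, 0.133]
contact_force: [0.1, -0.7, 0.3]
gripper_width: 0.003
position: [0.4442, 0.2476, 0.0762]
contact_force: [-1.3, 0.5, 1.3]
position: [0.4448, 0.2476, 0.0743]
contact_force: [-2.3, 0.4, 3.4]
position: [0.4451, 0.2475, 0.0733]
contact_force: [-2.0, 0.6, 3.2]
position: [0.4453, 0.2475, 0.0723]
contact_force: [-2.2, 0.1, 4.4]
```

```bash
for i in 1 2; do python3 -m crank '[{"x":0,"y":0.4,"z":0,"wx":0,"wy":0,"wz":0,"hand":0},{"x":0,"y":0,"z":0,"wx":0,"wy":0,"wz":0,"hand":0}]'|grep -E "pos|force";done;  python3 -m crank '[{"x":0,"y":-10,"z":0,"wx":0,"wy":0,"wz":0,"hand":0},{"x":0,"y":-30,"z":0,"wx":0,"wy":0,"wz":0,"hand":0},{"x":0,"y":-40,"z":0,"wx":0,"wy":0,"wz":0,"hand":0},{"x":0,"y":-30,"z":0,"wx":0,"wy":0,"wz":0,"hand":0},{"x":0,"y":0,"z":0,"wx":0,"wy":0,"wz":0,"hand":0}]'
python3 - <<'E'
from h import *
im=save('wrist','w5.png')
s=save('scene','scene1.png')
for l in ['indicator','keypad','key_tare_top']: print(l,[w('scene',d['xyz']) for d in nets.pinpoint('scene',l)[:1]])
cv2.imwrite('pics/w5c.png',np.hstack([cv2.resize(im[60:400,100:600,::-1],(500,340)),cv2.resize(s[180:255,355:490,::-1],(300,340))]))
E
```

```text
position: [0.4454, 0.2475, 0.0719]
contact_force: [-1.3, 1.9, 6.0]
position: [0.4455, 0.2474, 0.0716]
contact_force: [-1.0, 0.8, 5.4]
t: 12.42
position: [0.4171, 0.2511, 0.1803]
tool_rot: [-0.695, 0.704, 0.052, 0.135]
contact_force: [0.2, -0.2, -0.7]
gripper_width: 0.002
indicator [array([4.94883007e-01, 2.40439838e-01, 4.23467478e-04])]
keypad [array([0.47197845, 0.24534806, 0.07347571])]
key_tare_top [array([0.4871281 , 0.19103479, 0.09074059])]
```

View pics/w5c.png

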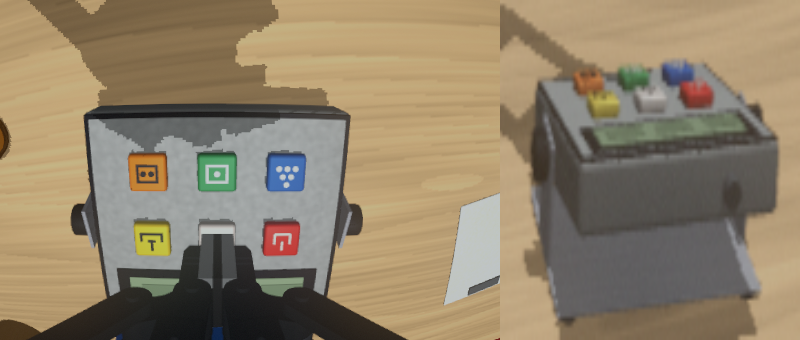

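The wrist half shows tare (152,238), count (286,172) and memory (217,172) standing up. The indicator hasn't moved and the hand is clear, so I'm handing in.

```bash
python3 -c "
from workcell import bot; print(bot.close_job())"
```

```text
the job is handed in; nothing more can be done
None
```

I tapped tare, then count, then memory with the closed fingertips square to the keys, lifting clear after each one. The job is handed in; the system gave no verdict.

- **Presses:** each key was held at about 5–6 N. From the force and the fingertip travel, I estimate that was 4–4.5 mm down. That is past the 2.5 mm needed and well under 20 N. The key joints themselves couldn't be read.
- **Last check:** at about 12.4 s the pictures showed tare, count and memory up, and the other keys looked untouched. The indicator was within about 3 mm of its starting estimate, which is within the network's error. The hand was about 10 cm clear and its force reading was near zero.
- **Not checked again:** I didn't look at the platform, tray, cup, tape roll and stock bin again at the end. The arm never went near the platform, tray, tape roll or bin. The cup was the closest, but the hand stayed well clear of it.
- **Readings that disagreed:** the pose reading was off by 2–3 mm right after fast moves, and the force reading varied by about 1 N. While memory was pressed there was up to about 2 N of sideways force, and the indicator didn't visibly move.

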